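# Lock the hand scope's collar, draw it and view the specimen at a slant

### The job

Turn the lock collar of the hand scope clockwise to its lock mark while the scope still stands in its holder, then draw the scope out and lean it over to about 45 degrees, so that its lens looks straight along its own axis at the specimen on the round stage, with the lens about 8 cm from the specimen's top. Finish while holding the scope still in the air like that, collar still locked; do not touch the specimen with the scope, and leave the specimen, the small jar, the grinding wheel and the dish where they are.

Things in the scene. Friction and masses are not known exactly. Their poses are not given: they have to be found in the camera images.
- scope: hand inspection scope, a round metal instrument 116 mm long, about 0.2 kg, standing upright, lens down, in the holder; origin at the centre of the lens face, z along its axis to the eyepiece. Its collar (58 to 88 mm above the lens face) or its eyepiece tube (30 mm across with a 32 mm rubber rim, 88 to 116 mm) may be gripped
- lens_end (a point): centre of the lens face, the scope's lower end, same point as its origin. Above it: round barrel 24 mm across (up to 26 mm), square shank 29 x 29 mm (26 to 50 mm), round shoulder disc 68 mm across (50 to 58 mm) that rests on the holder's top
- lock_mark (a point): top of the lock mark, a small dark upright rib 4.5 x 3 x 6 mm on the shoulder disc, at its rim on the scope's -x side, 31.5 mm from the axis and 64 mm above the lens face
- lock_collar (a joint): turn of the collar about the scope's axis, rad; grows clockwise seen from above. Starts between 0 and 0.5; at 1.40 the dark pointer tooth on the collar's flange stands at the lock mark; end stop at 1.45. Light friction (0.04 N m), stays where left, cannot come off the scope; the square shank keeps the scope from turning in the holder
- collar_grip (a point): point on the scope's axis at mid-height of the collar's knurled grip, 76 mm above the lens face. The collar is light metal: a lower flange 52 mm across and 6 mm high carrying the pointer tooth, and on it the knurled round grip 46 mm across and 24 mm high. The eyepiece stands 28 mm above the top of the grip
- holder: the scope's bench holder, fixed to the bench: light metal block 84 x 84 x 60 mm high on a foot flange 116 x 84 x 8 mm; origin at the centre of its underside. A square pocket 30.5 x 30.5 mm in the middle of its top, 56 mm deep, takes the lens barrel and shank (50 mm of the scope)
- stage: round specimen stage fixed to the bench, 80 mm across and 22 mm high with a 56 mm raised top; origin at the centre of its underside
- specimen_top (a point): centre of the top face of the specimen, a white round mount 30 mm across and 18 mm high lying loose in the middle of the stage; its top is 40 mm above the bench
- specimen: the same specimen; origin at the centre of its underside
- paste_jar: bystander: small round jar, 33 mm across, 32 mm high; origin at the centre of its underside
- wheel: bystander: grey ring-shaped spare grinding wheel lying flat, 68 mm across, 9 mm thick; origin at the centre of its underside
- dish: bystander: clear shallow round dish, 54 mm across, 12 mm high; origin at the centre of its underside

How it is judged:
By the outcome, as a careful person would: the job done as asked, in the order asked, and still so for the second after the job is handed in, while the arm keeps its last pose, push and grip.
It also fails if it takes over 42 s, if anything falls off the work surface, if the arm or the gripper's body presses on something with over 40 N, if the wrist force passes 120 N, or if a joint passes its speed limit or range.

### The arm

A 6-joint arm with a two-finger parallel gripper is mounted at the origin on a cart in front of the work surface, level with it; the furniture and walls round the work are solid. World frame = base frame: x ahead of the robot, y to its left, z up, the work surface at z = 0. Lengths are in mm, angles in rad, forces in N, time in s.
With the tool pointing down it reaches from about 325 to 775 mm from the base axis. Payload 5.5 kg.
Tool frame: the origin (TCP) lies midway between the tips of the shut fingers; the grasp point (between the pads) lies manip.pinch_z behind it (manip.pinch_z is the distance from the TCP to the grasp point, in mm); z points along the fingers, y is the line along which they close (so a half turn about z gives the same grasp; the last joint's range is limited). The gripper opens to 85 mm and grips with 20 to 120 N. Pads are 22 mm wide; open, the fingers measure 114 mm over their backs; the gripper's body (76 mm by 85 mm) begins 54 mm behind the grasp point. The pads swing forward as they close: fully open they stand 13 mm farther back than shut.
Start: joints at [1.102, 0.091, 1.231, -0, 1.82, -0.057], TCP at [240.162, 549.854, 231.275] pointing down, gripper open.
Joint ranges: [-2.87, 2.87], [-0.86, 2.18], [0.17, 2.46], [-1.51, 4.65], [0.06, 2.69], [-2.65, 2.65]. Speed limits (rad/s): [2.57, 2.57, 3.01, 3.14, 3.14, 3.14].

### API

Orientations are given as a rotation vector (axis times angle).
In Python, from plant import manip gives the robot as it stands.
- The arm moves only by the tool arm_command, never from a script. Its argument "moves" is a list of rows, each a list of 4 numbers: the shift along the tool's x, y, z in units of 40 mm (1.0 is 40 mm), then the turn about the tool's z in units of 5 degrees (1.0 is 5 degrees). A call has 1 to 8 rows; each row is the pose to reach, as a shift and turn from the pose commanded when the call began, along the tool's axes at that moment; what a row does not reach only later rows make up. A row lasts 1/12 s, in which the tool goes at most 41.7 mm and 7.16 degrees, less where a joint would pass 70% of its speed; a pose out of reach is approached as far as the arm can. A call with a gripper value outside its range is refused whole. "claw" is the opening, from -1 (shut) to 1 (fully open), set as the call begins (left out, the last holds). The fingers move at their own pace and stop on an object; "squeeze" is the grip in N (left out, the last holds). Time passes only in rows, so rows that repeat a pose let the fingers close. It gives the time, the measured TCP pose, the force, the opening and the grip force at its end, in the units of the state.
- manip.sense(): the state, without advancing time (a new reading comes with each control period).
- manip.grab_frame(name): name is "side" or "top"; returns a dict with "image" (420x560x3 uint8, red, green, blue), "fx", "fy", "cx", "cy" (pixels), "position" and "orientation" of the camera in the world. Camera axes: x right, y down, z forward; pixel columns grow to the right and rows downward; lengths in mm; the calibration is good to about 2 mm. A picture is of the moment at which its call begins. There is no depth.
- manip.close_job(): hands the job in; it is judged then, once.
The state is a dict: "time_s": time; "q": joint angles; "qvel": joint speeds; "joint_efforts": joint torques, N m; "position": TCP position; "tool_rot": TCP orientation; "force": force on the tool from outside, world axes, zero at the start; "ft_torque": the same for the moment, N m; "opening": finger opening in mm; "finger_force": force on a finger pad.
Only numpy, scipy, OpenCV 4.12 (cv2) and the standard library are available. Lean on these libraries where they do the work, as an engineer would, in place of code of your own. Each camera call takes 0.05 s, during which the arm holds its last target. There are 200 camera calls.

## Working session

There is one attempt and no reset: what is moved stays moved. The work goes in short steps, Python scripts to look and compute and a tool call to move; the robot and the scene stay as the last step left them, time stands still between calls to the robot, and variables do not carry over. Pictures are saved under pics/ and viewed, at most 10 in all, crops included, and the job is handed in when it is done.

Besides the shell and the picture viewer there is one more tool, called after "Emit:" as a command line: name --pt "numbers of a row" for each row, then --argument value for the rest. arm_command: Moves the arm, as the interface text tells. Its arguments: {"type":"object","properties":{"moves":{"type":"array","items":{"type":"array","items":{"type":"number"}}},"claw":{"type":"number"},"squeeze":{"type":"number"}},"required":["moves"]}

```bash
ls; mkdir -p pics; cat > h.py <<'E'
import numpy as np, cv2
from scipy.spatial.transform import Rotation as R
from plant import manip
def grab(n,save=None):
    f=manip.grab_frame(n)
    if save: cv2.imwrite('pics/'+save,f['image'][:,:,::-1])
    return f
def rot(o):
    o=np.array(o,float)
    return o if o.shape==(3,3) else R.from_rotvec(o).as_matrix()
def ray(f,u,v):
    d=rot(f['orientation'])@np.array([(u-f['cx'])/f['fx'],(v-f['cy'])/f['fy'],1.])
    return np.array(f['position'],float),d
def plane(f,u,v,z):
    p,d=ray(f,u,v); return p+d*(z-p[2])/d[2]
def proj(f,P):
    c=rot(f['orientation']).T@(np.array(P,float)-f['position']); return np.array([f['cx']+f['fx']*c[0]/c[2],f['cy']+f['fy']*c[1]/c[2]])
def tri(r):
    A=0;b=0
    for p,d in r:
        d=d/np.linalg.norm(d);M=np.eye(3)-np.outer(d,d);A=A+M;b=b+M@p
    return np.linalg.solve(A,b)
E
python3 - <<'E'
from h import *
print(manip.sense(), manip.pinch_z)
print([a for a in dir(manip) if a[0]!='_'])
for n in('side','top'):
    f=grab(n,n+'1.png'); print(n,{k:f[k] for k in f if k!='image'})
E
```

```text
pics
{'time_s': 0.0, 'q': array([ 1.10230956e+00,  9.18694073e-02,  1.23190709e+00, -1.21054830e-05,
        1.81979472e+00, -5.67196551e-02]), 'qvel': array([ 0.00075537, -0.00082346, -0.00052841,  0.00081352, -0.00185151,
       -0.00153537]), 'joint_efforts': array([ 7.79089510e-05, -4.58728838e+01, -4.18023956e+01, -1.69201867e-04,
        1.17115164e-02, -3.17872129e-06]), 'position': array([240.02399302, 549.585628  , 230.13258149]), 'tool_rot': array([-6.42144077e-01, -3.07475050e+00,  3.00566947e-03]), 'force': array([-0.9417504 , -0.53132026,  1.67679511]), 'ft_torque': array([-0.00735785, -0.04143104,  0.02120307]), 'finger_force': 0.0, 'opening': 85.63877537388531} 18.700000000000003
['IKError', 'close_job', 'grab_frame', 'pinch_z', 'sense']
side {'fx': 485.72817454513915, 'fy': 485.72817454513915, 'cx': 271.76330390617835, 'cy': 215.10785342368956, 'position': array([ 575.3596891 , -681.91359997,  914.88750126]), 'orientation': array([-2.53536073, -0.19462368,  0.04653471])}
top {'fx': 487.32647764361235, 'fy': 487.32647764361235, 'cx': 283.19813988980206, 'cy': 211.8773097651339, 'position': array([ 289.66076702, -108.37860671, 1277.57840944]), 'orientation': array([-2.08186653,  2.1404636 , -0.18187807])}
```

View pics/side1.png

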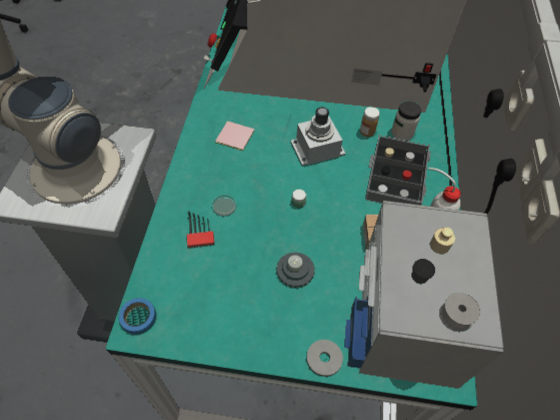

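View pics/top1.png

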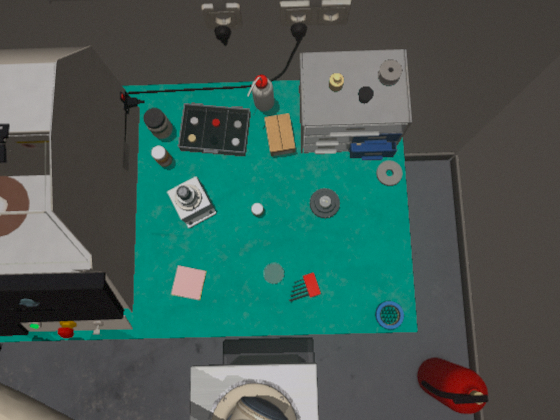

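```bash
python3 - <<'E'
from h import *
a=cv2.imread('pics/side1.png')[95:170,280:360]; b=cv2.imread('pics/top1.png')[170:235,155:225]
z=np.hstack([cv2.resize(a,(400,400),interpolation=cv2.INTER_CUBIC),cv2.resize(b,(400,400),interpolation=cv2.INTER_CUBIC)])
cv2.imwrite('pics/crop1.png',z)
s=manip.grab_frame('side');t=manip.grab_frame('top')
for n,ps,pt in [('eyetop',(321,112),(186,190)),('stage',(294,259),(325,201)),('jar',(299,192),(258,205))]:
    print(n,tri([ray(s,*ps),ray(t,*pt)]))
for n,pt,z in [('dish',(274,273),6),('wheel',(389,173),9)]: print(n,plane(t,*pt,z))
E
```

```text
eyetop [572.3146513  145.74035362 134.68846709]
stage [ 555.40783036 -194.64490081   46.80646952]
jar [547.55253301 -22.38215375  47.51114514]
dish [376.44481855 -57.59786479   6.        ]
wheel [ 634.38378165 -371.92025789    9.        ]
```

View pics/crop1.png

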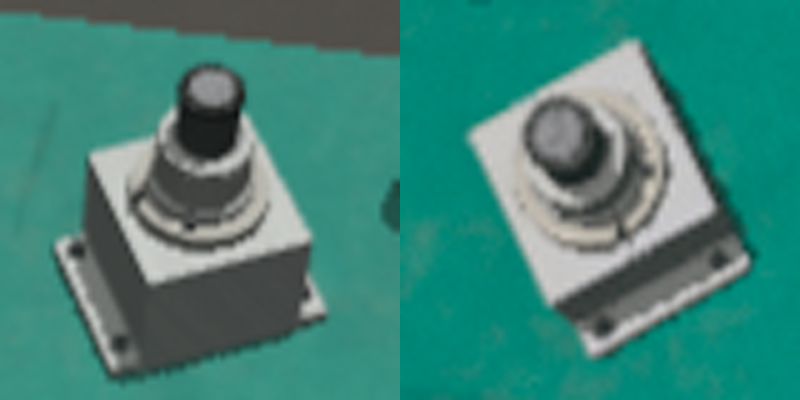

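```bash
python3 - <<'E'
from h import *
s=manip.grab_frame('side');t=manip.grab_frame('top')
cs=lambda x,y:(280+x*.2-.4,95+y*.1875-.4)
ct=lambda x,y:(155+(x-400)*.175-.4,170+y*.1625-.4)
print('eye',tri([ray(s,*cs(212,86)),ray(t,*ct(566,130))]),plane(s,*cs(212,86),126),plane(t,*ct(566,130),126))
for n,a in [('cl',(88,155)),('cf',(153,283)),('cr',(310,243))]: print(n,plane(s,*cs(*a),60))
for n,a in [('clu',(468,135)),('ctop',(638,40)),('cr',(717,212)),('cb',(553,305))]: print(n,plane(t,*ct(*a),60))
print('marks side',plane(s,*cs(138,197),71),plane(s,*cs(190,225),71))
print('marks top',plane(t,*ct(625,232),71),plane(t,*ct(648,170),71))
# stage/specimen/jar by contours
for f,n,w in[(s,'s',(265,235,330,290)),(t,'t',(300,180,350,225))]:
    im=f['image'][w[1]:w[3],w[0]:w[2]].astype(int); g=im.sum(2)/3
    sat=im.max(2)-im.min(2)
    m=((sat<30)).astype(np.uint8)
    nn,_,st,ce=cv2.connectedComponentsWithStats(m); k=1+st[1:,4].argmax(); print(n,'stage blob',st[k],ce[k]+w[:2])
    m=((g>130)&(sat<45)).astype(np.uint8)
    nn,_,st,ce=cv2.connectedComponentsWithStats(m)
    for k in range(1,nn):
        if st[k,4]>15: print(' white',st[k],ce[k]+w[:2], plane(f,*(ce[k]+w[:2]),40))
    
E
python3 - <<'E'
import cv2,numpy as np
a=cv2.imread('pics/side1.png')[240:290,270:330]; b=cv2.imread('pics/top1.png')[178:228,295:355]
cv2.imwrite('pics/crop2.png',np.hstack([cv2.resize(a,(400,333),interpolation=cv2.INTER_CUBIC),cv2.resize(b,(400,333),interpolation=cv2.INTER_CUBIC)]))
E
```

```text
eye [572.86031542 152.61601031 131.6532946 ] [573.24342196 158.89361073 126.        ] [573.82578656 153.75570955 126.        ]
cl [517.17694338 174.64753315  60.        ]
cf [556.92961968 101.40998935  60.        ]
cr [628.50236574 137.15738113  60.        ]
clu [589.3361537 213.2215444  60.       ]
ctop [628.09623945 136.478001    60.        ]
cr [552.885657   100.26838469  60.        ]
cb [515.70317165 173.59758796  60.        ]
marks side [544.65503068 141.47811914  71.        ] [570.85082    128.41840333  71.        ]
marks top [543.31902729 139.35960296  71.        ] [569.22656821 129.31025745  71.        ]
s stage blob [  12   18   37   35 1038] [295.02601156 269.72061657]
 white [ 23  20  14  13 138] [294.71014493 260.92753623] [ 557.89081312 -194.76407214   40.        ]
t stage blob [ 10   9  29  29 678] [324.179941   202.95575221]
 white [20 16 11 10 88] [324.73863636 200.64772727] [ 557.1644898  -194.71738593   40.        ]
```

View pics/crop2.png

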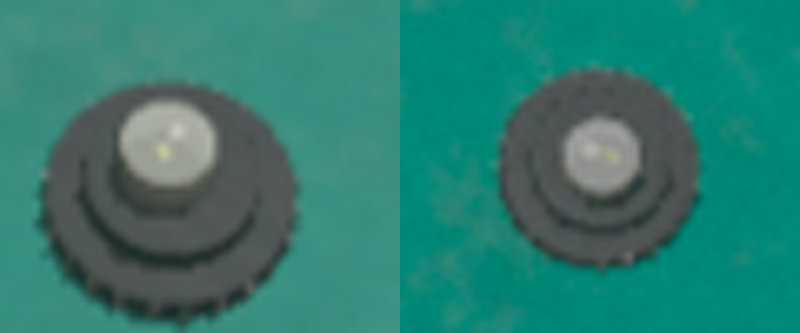

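```bash
python3 - <<'E'
from h import *
s=manip.grab_frame('side');t=manip.grab_frame('top')
for P in [(240,550,230),(240,550,330),(240,550,0),(300,300,0),(572.7,156.2,10),(0,0,0)]: print(P,proj(s,P),proj(t,P))
a=s['image'][0:110,180:460,::-1]; b=t['image'][30:350,0:150,::-1]
cv2.imwrite('pics/crop3.png',np.hstack([cv2.resize(a,(510,200)),np.zeros((200,5,3),np.uint8)]).copy())
A=np.zeros((600,800,3),np.uint8);A[:200,:510]=cv2.resize(a,(510,200));A[:, 515:796]=cv2.resize(b,(281,600));cv2.imwrite('pics/crop3.png',A)
E
```

```text
(240, 550, 230) [213.33237154 -36.02560566] [-16.13320869 338.55589093]
(240, 550, 330) [209.69981621 -76.2330229 ] [-48.84780984 341.92853093]
(240, 550, 0) [220.13825755  39.30624039] [ 39.70700332 332.79916685]
(300, 300, 0) [222.54782775  97.72632315] [136.88775863 306.5647931 ]
(572.7, 156.2, 10) [317.27358198 145.81330926] [192.42533037 201.28169012]
(0, 0, 0) [ 76.00295363 168.07733647] [254.09071766 427.42867288]
```

View pics/crop3.png

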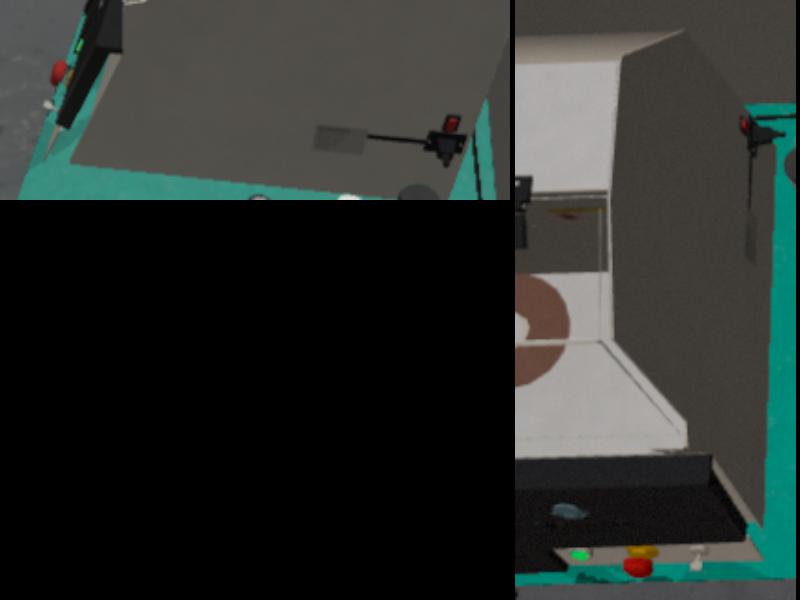

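```bash
python3 - <<'E'
from h import *
s=manip.grab_frame('side');t=manip.grab_frame('top')
T=lambda x,y:(( x-515)*150/281,30+y*320/600)
S=lambda x,y:(180+x*.549,y*.55)
for n,z in [('0',0),('30',30),('60',60)]:
    print(z,'corner top',plane(t,*T(763,560),z),'wallbase',plane(t,*T(770,300),z),'side corner',plane(s,*S(72,162),z),'side lever',plane(s,*S(48,158),z),'right',plane(s,*S(440,198),z))
print('panel tri corner (lower right)',tri([ray(t,*T(747,535)),ray(s,*S(63,125))]))
print('panel upper right?',tri([ray(t,*T(712,457)),ray(s,*S(121,50))]))
print('red',tri([ray(t,*T(637,567)),ray(s,*S(58,73))]))
print('green',tri([ray(t,*T(580,555)),ray(s,*S(80,45))]))
print('walltop', [plane(t,*T(686,435),z) for z in (300,400,500)],[plane(t,*T(622,60),z) for z in (300,400,500)])
E
```

```text
0 corner top [244.47051145 309.86384306   0.        ] wallbase [610.96408211 312.05629827   0.        ] side corner [ 2.84623600e+02  3.32595838e+02 -1.13686838e-13] side lever [246.66799734 335.52852704   0.        ] right [837.38801372 343.07462347   0.        ]
30 corner top [245.53166563 300.04270535  30.        ] wallbase [603.41926186 302.1836775   30.        ] side corner [294.15710333 299.32914342  30.        ] side lever [257.44609928 302.16566683  30.        ] right [828.79586471 309.46431984  30.        ]
60 corner top [246.59281981 290.22156764  60.        ] wallbase [595.87444161 292.31105672  60.        ] side corner [303.69060625 266.06244877  60.        ] side lever [268.22420122 268.80280662  60.        ] right [820.2037157  275.85401621  60.        ]
panel tri corner (lower right) [282.28395661 302.79561051  91.79375484]
panel upper right? [371.72578719 300.66337058 224.0190894 ]
red [242.09022666 453.23626889  66.24373422]
green [259.72168977 530.57248071  64.65724397]
walltop [array([388.51033984, 299.78753229, 300.        ]), array([378.39866268, 258.0347547 , 400.        ]), array([368.28698551, 216.28197712, 500.        ])] [array([830.65459184, 397.6468683 , 300.        ]), array([775.31439411, 345.88370842, 400.        ]), array([719.97419637, 294.12054854, 500.        ])]
```

Emit:
arm_command --pt "-0.4 -0.8 -0.4 0" --pt "-0.8 -1.7 -0.75 0" --pt "-1.2 -2.6 -0.75 0" --pt "-1.6 -3.5 -0.75 0" --pt "-2.0 -4.5 -0.75 0" --pt "-2.4 -5.5 -0.75 0" --pt "-2.9 -6.64 -0.75 0" --pt "-2.9 -6.64 -0.75 0" --claw 1

```text
time_s: 1.17
position: [239.8, 256.4, 262.5]
tool_rot: [0.646, 3.072, 0.002]
force: [0.3, -0.2, -0.1]
opening: 85.2
finger_force: 0.0
```

Emit:
arm_command --pt "-0.85 -0.36 0 0" --pt "-1.7 -0.72 0 0" --pt "-2.5 -1.08 0 0" --pt "-3.35 -1.43 0 0" --pt "-4.2 -1.04 0 0" --pt "-5.1 -0.6 0 0" --pt "-6.0 -0.2 0 0" --pt "-6.98 0.24 0 0"

```text
time_s: 1.83
position: [500.5, 156.8, 261.4]
tool_rot: [0.643, 3.074, 0.001]
force: [-0.1, -0.2, 0.2]
opening: 85.3
finger_force: 0.0
```

Emit:
arm_command --pt "-0.8 0.35 0 -1.2" --pt "-1.66 0.71 0.4 -2.4" --pt "-1.66 0.71 1.2 -3.56" --pt "-1.66 0.71 2.0 -3.56" --pt "-1.66 0.71 2.0 -3.56"

```text
time_s: 2.25
position: [568.4, 155.9, 171.4]
tool_rot: [-0.159, -3.123, 0.006]
force: [-0.7, -1.1, -1.6]
opening: 85.6
finger_force: 0.0
```

```bash
python3 - <<'E'
from h import *
s=grab('side');t=grab('top')
a=s['image'][60:180,250:410,::-1]; b=t['image'][120:240,110:270,::-1]
cv2.imwrite('pics/crop4.png',np.hstack([cv2.resize(a,(400,300)),cv2.resize(b,(400,300))]))
st=manip.sense();print(st['position'],R.from_rotvec(st['tool_rot']).as_matrix()[:,0],st['q'])
E
```

```text
[570.08805676 156.51210797 180.25098485] [-0.99483673  0.10143858  0.00317853] [ 2.10351273e-01  6.59226995e-02  1.34727035e+00  7.68978263e-05
  1.73171486e+00 -1.25882049e+00]
```

View pics/crop4.png

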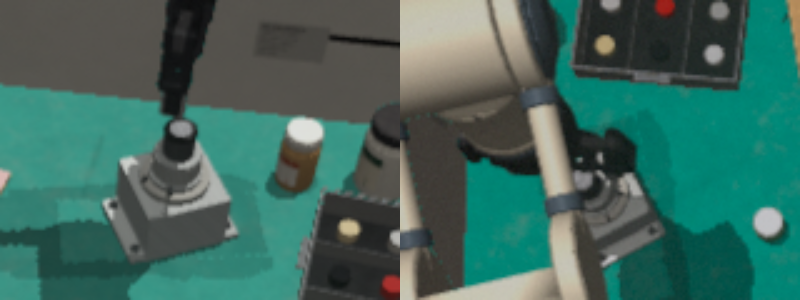

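Emit:
arm_command --pt "-0.06 0 0.6 0" --pt "-0.06 0 1.2 0" --pt "-0.06 0 1.8 0" --pt "-0.06 0 2.3 0" --pt "-0.06 0 2.65 0" --pt "-0.06 0 2.65 0" --pt "-0.06 0 2.65 0"

```text
time_s: 2.93
position: [573.8, 156.5, 77.4]
tool_rot: [0.159, 3.135, 0.001]
force: [0.1, 0.5, 0.6]
opening: 85.5
finger_force: 0.0
```

Emit:
arm_command --pt "0 0 0 0" --pt "0 0 0 0" --pt "0 0 0 0" --pt "0 0 0 0" --pt "0 0 0 0" --pt "0 0 0 0" --claw -1 --squeeze 30

```text
time_s: 3.43
position: [574.0, 156.3, 77.2]
tool_rot: [0.159, 3.135, 0.001]
force: [-0.5, -0.3, 6.0]
opening: 45.1
finger_force: 30.6
```

Emit:
arm_command --pt "0 0 0 1.3" --pt "0 0 0 2.6" --pt "0 0 0 3.9" --pt "0 0 0 5.2" --pt "0 0 0 6.5" --pt "0 0 0 7.8" --pt "0 0 0 9.1" --pt "0 0 0 10.4"

```text
time_s: 4.1
position: [573.7, 155.9, 77.2]
tool_rot: [1.525, 2.744, 0.001]
force: [-2.9, -2.0, 7.0]
opening: 44.9
finger_force: 30.7
```

Emit:
arm_command --pt "0 0 0 0.4" --pt "0 0 0 0.8" --pt "0 0 0 0.8" --pt "0 0 0 0.8"

```text
time_s: 4.43
position: [573.6, 155.8, 77.2]
tool_rot: [1.613, 2.694, 0.001]
force: [-2.9, -2.9, 7.7]
opening: 44.8
finger_force: 30.8
```

```bash
python3 - <<'E'
from h import *
st=manip.sense();m=R.from_rotvec(st['tool_rot']).as_matrix();print(st['position'],np.degrees(np.arctan2(m[1,0],m[0,0])),st['ft_torque'],st['force'],st['q'])
s=grab('side');t=grab('top')
a=s['image'][100:155,290:350,::-1]; b=t['image'][170:235,155:225,::-1]
cv2.imwrite('pics/crop5.png',np.hstack([cv2.resize(a,(400,367),interpolation=cv2.INTER_CUBIC),cv2.resize(b,(400,367),interpolation=cv2.INTER_CUBIC)]))
E
```

```text
[573.62638827 155.84409136  77.17905086] 118.17423336264405 [-0.34865838  0.45711517 -0.03946034] [-2.87728763 -2.92509335  7.73252966] [ 2.08566744e-01  9.90886438e-02  1.49538222e+00 -9.01786554e-04
  1.54549510e+00 -2.83145176e-01]
```

View pics/crop5.png

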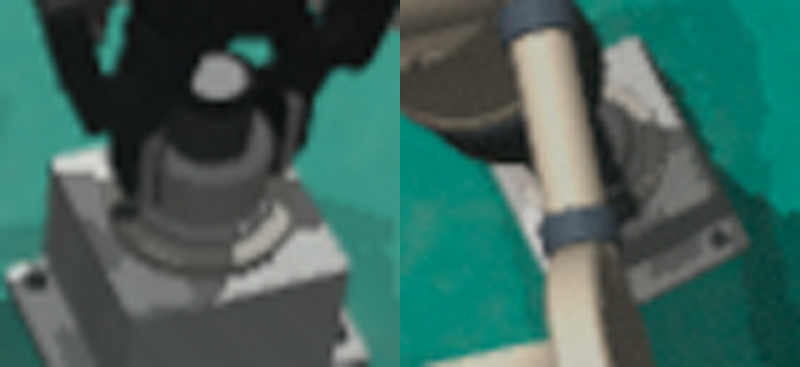

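Emit:
arm_command --pt "0 0 0 0.2" --pt "0 0 0 0.4" --pt "0 0 0 0.4"

```text
time_s: 4.78
position: [573.6, 155.8, 77.2]
tool_rot: [1.661, 2.665, 0.001]
force: [-2.6, -3.0, 6.6]
opening: 44.8
finger_force: 30.8
```

```bash
cat > st.py <<'E'
from h import *
st=manip.sense();m=R.from_rotvec(st['tool_rot']).as_matrix();print(st['time_s'],st['position'].round(1),'azx',np.degrees(np.arctan2(m[1,0],m[0,0])).round(2),'tq',st['ft_torque'].round(3),'F',st['force'].round(1),'op',round(st['opening'],1))
E
python3 st.py
```

```text
4.7833 [573.6 155.8  77.2] azx 116.13 tq [-0.394  0.482 -0.008] F [-2.6 -3.   6.6] op 44.8
```

Emit:
arm_command --pt "0 0 0 0.2" --pt "0 0 0 0.4" --pt "0 0 0 0.4"

```text
time_s: 5.03
position: [573.6, 155.8, 77.2]
tool_rot: [1.707, 2.635, 0.001]
force: [-2.4, -2.5, 7.7]
opening: 44.8
finger_force: 30.8
```

```bash
python3 st.py
```

```text
5.0333 [573.6 155.8  77.2] azx 114.13 tq [-0.433  0.442 -0.032] F [-2.4 -2.5  7.7] op 44.8
```

Emit:
arm_command --pt "0 0 0 0.2" --pt "0 0 0 0.3" --pt "0 0 0 0.3"

```text
time_s: 5.28
position: [573.7, 155.9, 77.2]
tool_rot: [1.741, 2.613, 0.001]
force: [-1.1, -2.0, 6.7]
opening: 45.1
finger_force: 30.8
```

```bash
python3 st.py
```

```text
5.2833 [573.7 155.9  77.2] azx 112.67 tq [-0.395  0.398  0.037] F [-1.1 -2.   6.7] op 45.1
```

Emit:
arm_command --pt "0 0 0 0.2" --pt "0 0 0 0.2" --pt "0 0 0 0.2"

```text
time_s: 5.53
position: [573.7, 156.0, 77.2]
tool_rot: [1.763, 2.598, 0.002]
force: [-1.9, -2.1, 6.9]
opening: 44.7
finger_force: 30.8
```

```bash
python3 st.py
```

```text
5.5333 [573.7 156.   77.2] azx 111.7 tq [-0.276  0.346  0.036] F [-1.9 -2.1  6.9] op 44.7
```

Emit:
arm_command --pt "0 0 0 0.2" --pt "0 0 0 0.4" --pt "0 0 0 0.4"

```text
time_s: 5.78
position: [573.5, 155.7, 77.2]
tool_rot: [1.808, 2.567, 0.0]
force: [-2.8, -2.7, 8.0]
opening: 45.3
finger_force: 30.9
```

```bash
python3 st.py
```

```text
5.7833 [573.5 155.7  77.2] azx 109.67 tq [-0.544  0.567  0.318] F [-2.8 -2.7  8. ] op 45.3
```

Emit:
arm_command --pt "0 0 0 -0.4" --pt "0 0 0 -0.8" --pt "0 0 0 -0.8"

```text
time_s: 6.03
position: [573.5, 155.7, 77.1]
tool_rot: [1.715, 2.63, 0.0]
force: [-3.0, -1.6, 6.9]
opening: 44.9
finger_force: 30.8
```

Emit:
arm_command --pt "0 0 0 0" --pt "0 0 0 0" --pt "0 0 0 0" --pt "0 0 -1.0 0" --pt "0 0 -2.0 0" --pt "0 0 -2.0 0" --pt "0 0 -2.0 0" --claw 1

```text
time_s: 6.62
position: [574.8, 156.7, 159.1]
tool_rot: [1.715, 2.626, 0.008]
force: [-0.8, -0.4, -0.5]
opening: 85.5
finger_force: 0.0
```

```bash
python3 st.py; python3 - <<'E'
from h import *
s=grab('side')
a=s['image'][100:160,290:350,::-1]; b=cv2.imread('pics/side1.png')[100:160,290:350]
cv2.imwrite('pics/crop6.png',np.hstack([cv2.resize(x,(400,400),interpolation=cv2.INTER_CUBIC) for x in (a,b)]))
# candidate pixel projections of tooth (r=27,z=71) and mark (r=31.5,z=71)
C=np.array([572.7,156.2])
for az in (196,201,206,211,216): 
    u=np.array([np.cos(np.radians(az)),np.sin(np.radians(az))])
    print(az,((proj(s,[*(C+27*u),72])-[290,100])*6.67).round(),((proj(s,[*(C+31.5*u),73])-[290,100])*6.67).round())
E
```

```text
6.6167 [574.8 156.7 159.1] azx 113.71 tq [-0.024  0.051  0.031] F [-0.8 -0.4 -0.5] op 85.5
196 [123. 194.] [111. 194.]
201 [124. 199.] [112. 199.]
206 [126. 204.] [115. 204.]
211 [129. 208.] [118. 210.]
216 [132. 213.] [121. 215.]
```

View pics/crop6.png

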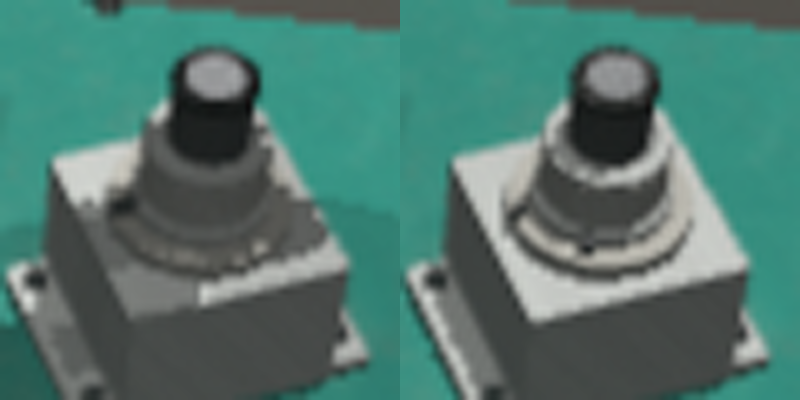

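Emit:
arm_command --pt "0 0 0.4 -0.5" --pt "0 0 0.9 -0.5" --pt "0 0 1.38 -0.5" --pt "0 0 1.38 -0.5" --pt "0 0 1.38 -0.5"

```text
time_s: 7.08
position: [571.5, 156.0, 97.1]
tool_rot: [-1.658, -2.664, 0.006]
force: [-0.4, 0.3, -0.5]
opening: 85.6
finger_force: 0.0
```

Emit:
arm_command --pt "0 0 0 0" --pt "0 0 0 0" --pt "0 0 0 0" --pt "0 0 0 0" --pt "0 0 0 0" --pt "0 0 0 0" --pt "0 0 0 0" --pt "0 0 0 0" --claw -1 --squeeze 30

```text
time_s: 7.75
position: [573.5, 156.3, 101.2]
tool_rot: [1.659, 2.666, 0.002]
force: [-2.1, -0.8, 5.9]
opening: 29.6
finger_force: 29.4
```

```bash
python3 st.py
```

```text
7.75 [573.5 156.3 101.2] azx 116.2 tq [0.    0.166 0.006] F [-2.1 -0.8  5.9] op 29.6
```

Emit:
arm_command --pt "0 0 -0.2 0" --pt "0 0 -0.5 0" --pt "0 0 -0.8 0" --pt "0 0 -1.1 0" --pt "0 0 -1.4 0" --pt "0 0 -1.7 0" --pt "0 0 -1.85 0" --pt "0 0 -1.85 0"

```text
time_s: 8.42
position: [574.0, 156.4, 176.9]
tool_rot: [1.659, 2.665, 0.004]
force: [-0.4, -0.4, -0.8]
opening: 29.8
finger_force: 30.1
```

```bash
python3 st.py; python3 - <<'E'
from h import *
s=grab('side','side2.png')
t=grab('top')
cv2.imwrite('pics/crop7.png',np.hstack([cv2.resize(s['image'][20:160,260:400,::-1],(400,400)),cv2.resize(t['image'][110:250,120:260,::-1],(400,400))]))
E
```

```text
8.4167 [574.  156.4 176.9] azx 116.21 tq [-0.002 -0.025 -0.015] F [-0.4 -0.4 -0.8] op 29.8
```

View pics/crop7.png

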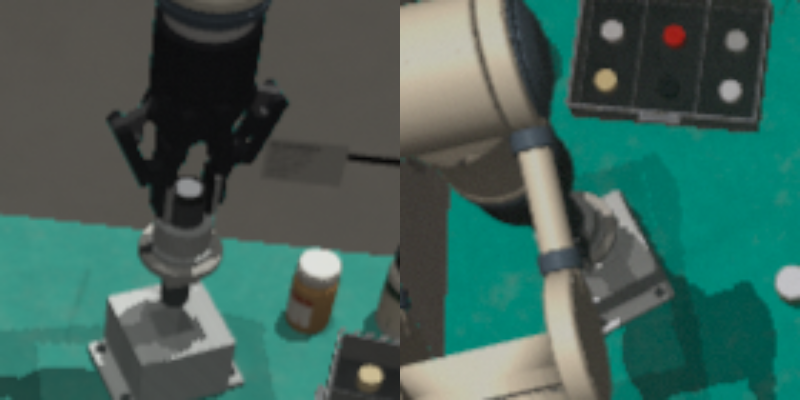

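Emit:
arm_command --pt "-0.6 0 0 0" --pt "-1.2 0 0 0" --pt "-1.62 0 0 0" --pt "-1.62 0 0.3 0" --pt "-1.62 0 0.7 0" --pt "-1.62 0 0.95 0" --pt "-1.62 0 0.95 0" --pt "-1.62 0 0.95 0"

```text
time_s: 9.18
position: [600.7, 98.5, 134.4]
tool_rot: [-1.658, -2.665, 0.003]
force: [0.1, 0.9, -1.4]
opening: 30.1
finger_force: 30.1
```

```bash
python3 st.py
```

```text
9.1833 [600.7  98.5 134.4] azx 116.24 tq [ 0.    -0.008  0.049] F [ 0.1  0.9 -1.4] op 30.1
```

Emit:
arm_command --pt "0.15 0 0 0" --pt "0.3 0 0 0" --pt "0.45 0 0 0" --pt "0.6 0 -0.01 0" --pt "0.75 0 0 0" --pt "0.9 0 0.02 0" --pt "1.05 0 0.04 0" --pt "1.2 0 0.07 0"

```text
time_s: 9.85
position: [580.5, 141.8, 133.6]
tool_rot: [1.66, 2.667, 0.001]
force: [0.9, -0.9, -0.6]
opening: 30.3
finger_force: 30.1
```

```bash
python3 st.py; cat > tilt.py <<'E'
from h import *
import sys
def info(show=False):
    s=grab('side'); t=grab('top'); return s,t
s,t=info()
np.save('s.npy',s['image']);np.save('t.npy',t['image'])
st=manip.sense();P=st['position'];m=R.from_rotvec(st['tool_rot']).as_matrix();h=m[:,0]
G=P+[0,0,21]
for th in (0,20,45):
    a=np.array([*(h[:2]*np.sin(np.radians(th))),np.cos(np.radians(th))])
    print(th,'lens side/top',proj(s,G-111*a).round(),proj(t,G-111*a).round(),'eye',proj(s,G+5*a).round())
E
python3 tilt.py
```

```text
9.85 [580.5 141.8 133.6] azx 116.21 tq [-0.232 -0.2    0.002] F [ 0.9 -0.9 -0.6] op 30.3
0 lens side/top [321. 141.] [195. 196.] eye [326. 105.]
20 lens side/top [327. 150.] [208. 188.] eye [326. 105.]
45 lens side/top [335. 156.] [220. 179.] eye [325. 105.]
```

Emit:
arm_command --pt "0.12 0 0.03 0" --pt "0.24 0 0.08 0" --pt "0.36 0 0.13 0" --pt "0.48 0 0.19 0" --pt "0.6 0 0.26 0" --pt "0.72 0 0.33 0" --pt "0.84 0 0.4 0" --pt "0.9 0 0.44 0"

```text
time_s: 10.62
position: [564.2, 174.1, 114.9]
tool_rot: [-1.659, -2.667, 0.001]
force: [1.0, -1.5, -0.4]
opening: 30.0
finger_force: 30.1
```

```bash
python3 st.py
```

```text
10.6167 [564.2 174.1 114.9] azx 116.23 tq [-0.24  -0.213  0.017] F [ 1.  -1.5 -0.4] op 30.0
```

Emit:
arm_command --pt "0 0 0 0" --pt "0 0 0 0" --pt "0 0 0 0" --pt "0 0 0 0" --pt "-0.2 0 -0.1 0" --pt "-0.4 0 -0.5 0" --pt "-0.6 0 -1.2 0" --pt "-0.6 0 -2.0 0" --claw -1 --squeeze 100

```text
time_s: 11.28
position: [574.8, 150.3, 194.2]
tool_rot: [-1.66, -2.663, 0.005]
force: [0.3, -0.7, -1.3]
opening: 28.2
finger_force: 98.7
```

```bash
python3 st.py
```

```text
11.2833 [574.8 150.3 194.2] azx 116.14 tq [ 0.045 -0.022 -0.046] F [ 0.3 -0.7 -1.3] op 28.2
```

Emit:
arm_command --pt "-0.3 -0.3 0 0" --pt "-0.8 -0.8 0 0" --pt "-1.4 -1.4 0 0" --pt "-2.0 -2.0 0 0" --pt "-2.6 -2.6 0 0" --pt "-3.2 -3.2 0 0" --pt "-3.8 -3.8 0 0" --pt "-4.17 -4.2 0 0"

```text
time_s: 11.95
position: [497.1, -74.7, 196.0]
tool_rot: [1.662, 2.666, -0.001]
force: [0.1, -0.2, -1.4]
opening: 28.2
finger_force: 98.9
```

Emit:
arm_command --pt "0 0 0 0" --pt "0 0 0 0" --pt "0 0 0 0"

```text
time_s: 12.2
position: [498.4, -71.6, 195.9]
tool_rot: [-1.66, -2.667, -0.001]
force: [-0.1, -0.4, -1.5]
opening: 28.1
finger_force: 99.0
```

```bash
python3 st.py; python3 tilt.py; python3 - <<'E'
from h import *
s=np.load('s.npy');t=np.load('t.npy')
cv2.imwrite('pics/crop8.png',np.hstack([cv2.resize(s[150:290,220:360,::-1],(400,400),interpolation=cv2.INTER_CUBIC),cv2.resize(t[130:270,215:355,::-1],(400,400),interpolation=cv2.INTER_CUBIC)]))
E
```

```text
12.2 [498.4 -71.6 195.9] azx 116.19 tq [0.077 0.004 0.009] F [-0.1 -0.4 -1.5] op 28.1
0 lens side/top [275. 190.] [277. 220.] eye [276. 153.]
20 lens side/top [281. 203.] [290. 212.] eye [276. 153.]
45 lens side/top [288. 211.] [305. 202.] eye [276. 152.]
```

View pics/crop8.png

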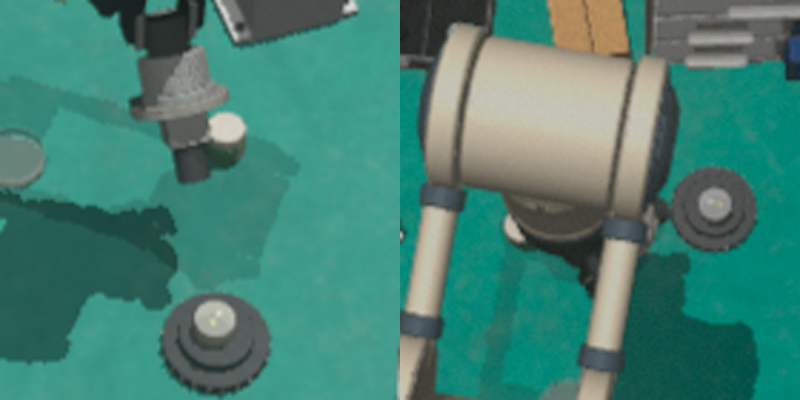

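Emit:
arm_command --pt "-0.2 -0.4 0 -1.4" --pt "-0.5 -0.8 0 -2.8" --pt "-0.8 -1.2 0 -4.2" --pt "-1.0 -1.6 0 -5.6" --pt "-1.3 -2.0 0 -7.0" --pt "-1.5 -2.4 0 -8.4" --pt "-1.7 -2.8 0 -9.8" --pt "-1.93 -3.05 0 -11.2"

```text
time_s: 12.97
position: [422.4, -194.9, 195.8]
tool_rot: [-0.202, -3.135, -0.0]
force: [0.4, -0.1, -2.1]
opening: 28.7
finger_force: 99.1
```

Emit:
arm_command --pt "0 0 0 -1.0" --pt "0 0 0 -1.56" --pt "0 0 0 -1.56" --pt "0 0 0 -1.56"

```text
time_s: 13.3
position: [423.3, -194.4, 195.6]
tool_rot: [-0.0, -3.141, -0.0]
force: [-0.8, -0.4, -1.3]
opening: 28.1
finger_force: 99.1
```

```bash
python3 st.py; python3 - <<'E'
from h import *
s=grab('side','side3.png');np.save('s.npy',s['image'])
st=manip.sense();P=st['position'];h=R.from_rotvec(st['tool_rot']).as_matrix()[:,0];G=P+[0,0,21]
for th in (40,45,50):
    a=np.array([*(h[:2]*np.sin(np.radians(th))),np.cos(np.radians(th))])
    L=G-111*a
    print(th,[proj(s,L+k*a).round(1) for k in (0,26,54,76,116)])
im=s['image'].astype(int);sat=im.max(2)-im.min(2)
m=(sat<26).astype(np.uint8)
u,v=proj(s,L).astype(int)
for r in range(v-50,v+25): print(r,''.join('#' if x else '.' for x in m[r,u-70:u+35]) , u-70) if r%2==0 else 0
E
```

```text
13.3 [ 423.3 -194.4  195.6] azx 180.0 tq [0.024 0.07  0.01 ] F [-0.8 -0.4 -1.3] op 28.1
40 [array([264.1, 232.9]), array([255.3, 226. ]), array([245.4, 218.4]), array([237.4, 212.2]), array([222.2, 200.4])]
45 [array([267.8, 231.5]), array([258.1, 224.9]), array([247.3, 217.6]), array([238.6, 211.7]), array([222.1, 200.5])]
50 [array([271.3, 229.9]), array([260.7, 223.7]), array([249.1, 216.7]), array([239.6, 211.1]), array([221.9, 200.6])]
180 .......##########################........................................................................ 201
182 .......#########################......................................................................... 201
184 .......##########################........................................................................ 201
186 .........#######################......................................................................... 201
188 .........######################.......................................................................... 201
190 .........######################..................................................
[... 2862 characters left out ...]
............ 201
242 ......................................................................................................... 201
244 ............#............................................................................................ 201
246 #........................................................................................................ 201
248 ......................................................................................................... 201
250 ......................................................................................................... 201
252 ......................................................................................................... 201
```

```bash
cat > fit.py <<'E'
from h import *
s=grab('side');st=manip.sense();P=st['position'];h=R.from_rotvec(st['tool_rot']).as_matrix()[:,0]
def ax(th): t=np.radians(th);return np.array([h[0]*np.sin(t),h[1]*np.sin(t),np.cos(t)])
im=s['image'].astype(np.float32);sat=(im.max(2)-im.min(2))
G=P+[0,0,21]
def val(u,v): return cv2.remap(sat,np.float32([[u]]),np.float32([[v]]),cv2.INTER_LINEAR)[0,0]
def cross(c,d,n=18,thr=30):   # first crossing of saturation threshold from c along d
    for k in np.arange(0,n,.1):
        if val(*(c+k*d))>thr: return c+k*d
    return None
a=ax(45);lens=G-115*a
for it in range(3):
    p0=proj(s,lens);p1=proj(s,lens+22*a);d=(p1-p0)/np.linalg.norm(p1-p0);nrm=np.array([-d[1],d[0]])
    mid=[]
    for k in (4,7,10,13,16,19,22):
        c=proj(s,lens+k*a);e=[cross(c,nrm),cross(c,-nrm)];mid.append((e[0]+e[1])/2); w=np.linalg.norm(e[0]-e[1])
        if it==2: print(k,mid[-1].round(2),w.round(2))
    vx,vy,x0,y0=cv2.fitLine(np.float32(mid),cv2.DIST_HUBER,0,.01,.01).ravel()
    end=cross(proj(s,lens+10*a),-d)
    q=np.array([x0,y0]);f=np.array([vx,vy]);e=q+f*((end-q)@f)
    sl=np.arctan2(vy,vx)
    # solve: lens in tilt plane through TCP axis => ray hits plane; tilt from slope
    n=np.cross(h,[0,0,1]);p,r=ray(s,*e);L=p+r*((P-p)@n)/(r@n)
    best=min(np.arange(30,60,.1),key=lambda th:abs(np.cross(proj(s,L+24*ax(th))-proj(s,L),f)))
    lens=L;a=ax(best);print('end',e.round(2),'L',L.round(1),'tilt',best)
G2=L+a*(((P-L)@h)/(a@h));print('axis meets tool axis at TCP+',(G2-P)[2].round(1),'s=',np.linalg.norm(G2-L).round(1))
c=np.degrees(np.arctan2((P-L)@h,P[2]+21-L[2]));print('tilt by lens vs TCP+21',c)
E
python3 fit.py
```

```text
end [270.42 234.22] L [ 506.8 -194.5  129.9] tilt 41.80000000000017
end [270.37 234.14] L [ 506.7 -194.5  130.1] tilt 41.80000000000017
4 [269.02 233.08] 9.9
7 [267.96 232.35] 11.0
10 [266.92 231.58] 11.4
13 [265.88 230.81] 11.2
16 [264.83 230.03] 11.4
19 [263.81 229.21] 11.5
22 [262.69 228.51] 11.7
end [270.39 234.11] L [ 506.7 -194.5  130.2] tilt 42.20000000000017
axis meets tool axis at TCP+ 26.7 s= 124.4
tilt by lens vs TCP+21 44.04227920780695fit.py:24: DeprecationWarning: Arrays of 2-dimensional vectors are deprecated. Use arrays of 3-dimensional vectors instead. (deprecated in NumPy 2.0)
  best=min(np.arange(30,60,.1),key=lambda th:abs(np.cross(proj(s,L+24*ax(th))-proj(s,L),f)))
```

```bash
cat > fit2.py <<'E'
import io,contextlib,warnings
warnings.filterwarnings('ignore')
with contextlib.redirect_stdout(io.StringIO()):
    exec(open('fit.py').read())
lens=G-111*ax(43.5);a=ax(43.5)
p0=proj(s,lens);d=proj(s,lens+60*a)-p0;d/=np.linalg.norm(d);nrm=np.array([-d[1],d[0]])
pts=[]
for k in list(range(6,96,4)):
    c=proj(s,lens+k*a);e=[cross(c,nrm,30),cross(c,-nrm,30)]
    if e[0] is None or e[1] is None: print(k,'none');continue
    w=np.linalg.norm(e[0]-e[1]);off=((e[0]+e[1])/2-c)@nrm;print(k,'w',w.round(1),'off',off.round(2))
E
python3 fit2.py
```

```text
6 w 11.4 off 0.5
10 w 11.3 off 0.55
14 w 11.7 off 0.55
18 w 12.8 off 0.7
22 w 17.8 off 1.5
26 w 20.4 off 0.7
30 w 21.7 off 0.75
34 w 27.9 off 0.65
38 w 32.1 off 0.85
42 w 34.5 off 0.85
46 w 35.8 off 0.7
50 w 36.3 off 0.75
54 w 36.1 off 0.75
58 w 34.6 off 0.6
62 w 32.3 off 0.65
66 w 27.8 off 0.5
70 w 25.3 off 0.65
74 w 25.2 off 0.7
78 w 25.4 off 0.8
82 w 25.2 off 0.7
86 w 24.2 off 0.6
90 w 22.7 off -0.55
94 w 21.7 off -2.15
```

Emit:
arm_command --pt "0 0 0.15 0" --pt "-0.01 0 0.4 0" --pt "-0.02 -0.01 0.65 0" --pt "-0.02 -0.01 0.85 0" --pt "-0.02 -0.01 0.93 0" --pt "-0.02 -0.01 0.93 0" --pt "-0.02 -0.01 0.93 0" --pt "-0.02 -0.01 0.93 0"

```text
time_s: 14.12
position: [423.8, -195.5, 158.9]
tool_rot: [-0.0, 3.141, -0.001]
force: [0.4, -0.0, -2.1]
opening: 28.3
finger_force: 99.1
```

```bash
python3 st.py; python3 fit2.py; cat > aim.py <<'E'
from h import *
s=manip.grab_frame('side')
P=manip.sense()['position'];G=P+[.7,0,21.7];t=np.radians(43.5);a=np.array([-np.sin(t),0,np.cos(t)]);L=G-113*a
S=np.array([557.5,-194.8,40]);v=L-S
print('L',L.round(1),'dist',np.linalg.norm(v).round(1),'miss',(v-(v@a)*a).round(1))
im=s['image'].astype(int)
for n,p in [('jar',(299,192)),('spec',(294,261))]:
    w=im[p[1]-14:p[1]+15,p[0]-14:p[0]+15];m=((w.sum(2)/3>130)&(w.max(2)-w.min(2)<45)).astype(np.uint8)
    nn,_,sx,ce=cv2.connectedComponentsWithStats(m);k=1+sx[1:,4].argmax();print(n,(ce[k]+np.array(p)-14).round(1),sx[k,4])
E
python3 aim.py
```

```text
14.1167 [ 423.8 -195.5  158.9] azx -180.0 tq [-0.028  0.095 -0.033] F [ 0.4 -0.  -2.1] op 28.3
6 w 11.4 off 0.4
10 w 11.6 off 0.5
14 w 11.4 off 0.5
18 w 12.5 off 0.75
22 w 17.3 off 1.35
26 w 19.6 off 0.6
30 w 21.1 off 0.45
34 w 27.6 off 0.8
38 w 31.6 off 0.6
42 w 33.7 off 0.75
46 w 34.6 off 0.6
50 w 35.1 off 0.55
54 w 35.0 off 0.7
58 w 34.0 off 0.6
62 w 31.6 off 0.4
66 w 27.2 off 0.5
70 w 24.2 off 0.7
74 w 24.1 off 0.75
78 w 24.2 off 0.8
82 w 24.3 off 0.75
86 w 23.4 off 0.6
90 w 22.5 off -0.45
94 w 21.5 off -2.05
L [ 502.4 -195.6   98.9] dist 80.7 miss [ 0.4 -0.8  0.4]
jar [298.6 194.3] 120
spec [294.8 260.9] 146
```

Emit:
arm_command --pt "0 0.02 0 0" --pt "0 0.02 0 0" --pt "0 0.02 0 0" --pt "0 0.02 0 0" --pt "0 0.02 0 0" --pt "0 0.02 0 0"

```text
time_s: 14.72
position: [423.6, -194.6, 158.5]
tool_rot: [0.0, -3.142, -0.0]
force: [-0.9, -1.0, -1.0]
opening: 28.1
finger_force: 99.1
```

```bash
python3 st.py; python3 aim.py; python3 fit2.py | sed -n '2p;13p;19p'; python3 -c "
from plant import manip
print(manip.close_job())"
```

```text
14.7167 [ 423.6 -194.6  158.5] azx -180.0 tq [0.088 0.025 0.001] F [-0.9 -1.  -1. ] op 28.1
L [ 502.1 -194.6   98.2] dist 80.3 miss [-0.1  0.2 -0.1]
jar [298.6 194.3] 120
spec [294.8 260.9] 146
10 w 11.4 off 0.4
54 w 34.9 off 0.75
78 w 24.1 off 0.85
the job is handed in; nothing more can be done
None
```

I handed the job in at about 15 s: collar turned to its lock mark in the holder, then the scope drawn out, leaned about 43.5° and held still, its axis within about 1 mm of the specimen's top centre by my measurement and the lens about 80 mm (±2 mm) away; I last saw the collar at the mark before the draw-out and did not look at it again, the specimen had not moved, and the jar, wheel and dish were not touched.

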